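# Push the tape roll and the sauce cup home into their parking bays

## Task

Tidy the labelling station: push the roll of tape along the worktop into the wide steel bay and the lidded sauce cup into the narrow steel bay, each right in until it touches the bay's back wall. Only push them with the fingers - do not pick them up or tip them over - and leave the small glass, the steel measure and the green lid where they are.

Things in the scene. Friction and masses are not known exactly. Their poses are not given: they have to be found in the camera images.
- tape: roll of tan adhesive tape lying flat, 93 mm in diameter and 48 mm high (solid to the touch, no use of its hole), about 0.12 kg, loose. Origin: centre of its underside, on the worktop. It stands 0.16 to 0.20 m in front of the wide bay's back wall, a little to one side of the bay's axis
- cup: small white plastic sauce cup with a snap lid, 73 mm in diameter over the lid (the top 7 mm), 49 mm high, the wall tapering in towards the foot, about 0.08 kg, loose. Origin: centre of its underside, on the worktop. It stands 0.15 to 0.20 m in front of the narrow bay's back wall, a little to one side of the bay's axis
- bay_wide: wide bay of 3 mm steel sheet screwed to the worktop, for the tape: back wall and two side walls 50 mm high, open at the top and front. Inner width 106 mm; side walls 36 mm long plus flared lips of 12 mm. Origin: on the worktop, middle of the back wall's inner face; its x axis points into the bay (push direction, away from the robot), y left. Tape is home with its centre at x = -0.046, y near 0
- bay_narrow: narrow bay, for the sauce cup, built like the wide one: walls 50 mm high, inner width 82 mm, side walls 30 mm long plus 12 mm lips. Origin: on the worktop, middle of the back wall's inner face; x axis points into the bay, y left. Cup is home with its centre at x = -0.037, y near 0. The two bays stand side by side, either one on the left
- glass: small clear glass, 48 mm in diameter, 60 mm high, loose, standing between the bays; to be left alone. Origin: centre of its underside
- measure: steel hourglass-shaped bar measure, 45 mm in diameter, 78 mm high, loose, to the right of the work; to be left alone. Origin: centre of its underside
- green_lid: round green jar lid, 92 mm in diameter, 18 mm high, loose, lying to the right of the work, beside the closed microwave oven, a tall obstacle to keep clear of; to be left alone. Origin: centre of its underside
Not all that is in view belongs to the job. Of the things like the cup, leave any that is turquoise; of the rest the smaller one is meant. Leave any blue look-alike of the tape alone.

How it is judged:
By the outcome, as a careful person would: the job done as asked, in the order asked, and still so for the second after the job is handed in, with the robot touching nothing.
It also fails if it takes over 53 s, if anything falls off the work surface, if the arm or the gripper's body presses on something with over 40 N, if the wrist force passes 120 N, or if a joint passes its speed limit or range.

## Robot

A 6-joint arm with a two-finger parallel gripper is mounted at the origin on a cart in front of the work surface, level with it; the furniture and walls round the work are solid. World frame = base frame: x ahead of the robot, y to its left, z up, the work surface at z = 0. Lengths are in mm, angles in rad, forces in N, time in s.
With the tool pointing down it reaches from about 300 to 775 mm from the base axis. Payload 14.6 kg.
Tool frame: the origin (TCP) lies midway between the tips of the shut fingers; the grasp point (between the pads) lies 19 mm behind it (manip.grip_depth is the distance from the TCP to the grasp point, in mm); x points along the fingers, y is the direction in which the jaws open and shut, and the axes are right-handed (so a half turn about x gives the same grasp; the last joint's range is limited). The gripper opens to 94 mm and grips with 3 to 60 N. Pads are 16 mm wide; open, the fingers measure 119 mm over their backs; the gripper's body (75 mm by 177 mm) begins 78 mm behind the grasp point.
Start: joints at [1.214, 0.3, 1.521, -0, 1.321, -0.067], TCP at [157.166, 527.056, 205.446] pointing down, gripper open.
Joint ranges: [-3.03, 3.03], [-0.79, 2.21], [0.23, 2.52], [-1.04, 4.18], [0, 3.07], [-2.55, 2.55]. Speed limits (rad/s): [2.22, 2.22, 2.57, 3.14, 3.14, 3.14].

## Interface

Orientations are given as [roll, pitch, yaw] about the fixed x, y, z axes, in that order (R = Rz(yaw) Ry(pitch) Rx(roll)).
In Python, from cell import readout, cams, ticket, manip gives the robot as it stands. The module is installed in compiled form; this text tells all that it offers.
- The arm moves only by the tool apply_moves, never from a script. Its argument "plan" is one flat list of numbers, 7 for each row, row after row: the turn, a rotation vector about the tool's x, y, z in rad, then the shift along the tool's x, y, z in m, then the opening in per cent of the stroke, from 0 (shut) to 100 (fully open). In form: [wx, wy, wz, x, y, z, fingers, wx, wy, wz, x, y, z, fingers, ...]. A call has 1 to 5 rows; each row shifts and turns the commanded pose from where the row before left it, along the tool's axes as they then stand; what a row does not reach is not made up. A row lasts 1/8 s, in which the tool goes at most 62.5 mm and 10.7 degrees, less where a joint would pass 70% of its speed; a pose out of reach is approached as far as the arm can. A call with a gripper value outside its range is refused whole. The fingers move at their own pace and stop on an object; "force" is the grip in N (left out, the last holds). Time passes only in rows, so rows that do not move let the fingers close. It gives the time, the measured TCP pose, the force and the opening at its end, in the units of the state.
- readout.read_state(): the state, without advancing time (a new reading comes with each control period).
- cams.camera(name): name is "side" or "top"; returns a dict with "image" (384x512x3 uint8, red, green, blue), "fovy" (degrees; the focal length in pixels is half the picture's height over the tangent of half this angle, whatever the lens; pixels are square), "cx", "cy" (the principal point, pixels), "position" and "orientation" of the camera in the world. Camera axes: x right, y down, z forward; pixel columns grow to the right and rows downward; lengths in mm; the calibration is good to about 2 mm. A picture is of the moment at which its call begins. There is no depth.
- ticket.sign_off(): hands the job in, once; it reports no verdict.
The state is a dict: "clock": time; "joints": joint angles; "qd": joint speeds; "effort": joint torques, N m; "eef_pos": TCP position; "eef_rot": TCP orientation; "wrist_force": force on the tool from outside, world axes, zero at the start; "moment": the same for the moment, N m; "finger_gap": finger opening in mm.
Only numpy, scipy, OpenCV 4.12 (cv2) and the standard library are available. Lean on these libraries where they do the work, as an engineer would, in place of code of your own. Each camera call takes 0.05 s, during which the arm holds its last target.

## Working session

There is one attempt and no reset: what is moved stays moved. The work goes in short steps, Python scripts to look and compute and a tool call to move; the robot and the scene stay as the last step left them, time stands still between calls to the robot, and variables do not carry over. Pictures are saved under pics/ and viewed, and the job is handed in when it is done.

Besides the shell and the picture viewer there is one more tool, called as name(argument=value, ...) on one line, values as JSON. apply_moves: Moves the arm, as the interface text tells. Its arguments: {"type":"object","properties":{"plan":{"type":"array","items":{"type":"number"}},"force":{"type":"number"}},"required":["plan"]}

```bash
mkdir -p pics; cat > h.py <<'E'
import numpy as np, cv2
from scipy.spatial.transform import Rotation as R
from cell import readout, cams, ticket, manip
def grab(n):
    c=cams.camera(n); im=np.array(c['image']); cv2.imwrite(f'pics/tmp.png',im[:,:,::-1]); return c
def rot(c):
    o=np.array(c['orientation'],float)
    return o if o.shape==(3,3) else R.from_euler('xyz',o).as_matrix()
def ray(c,u,v):
    h=c['image'].shape[0]; f=h/2/np.tan(np.radians(c['fovy'])/2)
    d=rot(c)@np.array([(u-c['cx'])/f,(v-c['cy'])/f,1]); return np.array(c['position'],float),d
def onz(c,u,v,z):
    p,d=ray(c,u,v); return p+d*(z-p[2])/d[2]
def proj(c,P):
    h=c['image'].shape[0]; f=h/2/np.tan(np.radians(c['fovy'])/2)
    q=rot(c).T@(np.array(P,float)-np.array(c['position'],float)); return q[0]/q[2]*f+c['cx'],q[1]/q[2]*f+c['cy']
E
python3 - <<'E'
from h import *
import pickle
for n in('top','side'):
    c=grab(n); print(n,{k:v for k,v in c.items() if k!='image'})
    pickle.dump(c,open(n+'0.pkl','wb'))
    im=c['image'][:,:,::-1]; cv2.imwrite(f'pics/{n}0.png',cv2.resize(im,(768,576),interpolation=cv2.INTER_CUBIC))
print(readout.read_state())
E
```

```text
top {'fovy': 46.87445083869066, 'cx': 253.67191921132135, 'cy': 195.41349882504832, 'position': array([ 280.74167461,   47.27732716, 1338.00440026]), 'orientation': array([-2.94360043, -0.01521866, -1.56081484])}
side {'fovy': 52.53129437549849, 'cx': 254.2459925367129, 'cy': 192.0355661457593, 'position': array([740.33613328, 734.35770989, 896.42162949]), 'orientation': array([-2.41989315,  0.01828552,  2.84354559])}
{'clock': 0.1, 'joints': array([ 1.21435250e+00,  3.00380959e-01,  1.52148688e+00,  3.70000936e-05,
        1.32068672e+00, -6.66108971e-02]), 'qd': array([-0.00035546, -0.00034034, -0.00124772, -0.00197035,  0.00201625,
        0.00073408]), 'effort': array([ 1.10098656e-03, -5.32646656e+01, -3.53281903e+01,  7.08679436e-02,
        2.36534845e-02, -1.96967187e-05]), 'eef_pos': array([157.10871453, 526.85600613, 204.97562313]), 'eef_rot': array([-1.6746494 ,  1.56983375, -1.9644915 ]), 'wrist_force': array([-0.26512392, -0.14947448, -0.89969242]), 'moment': array([0.01667793, 0.01982141, 0.03193597]), 'finger_gap': 93.7287606936903}
```

View pics/top0.png

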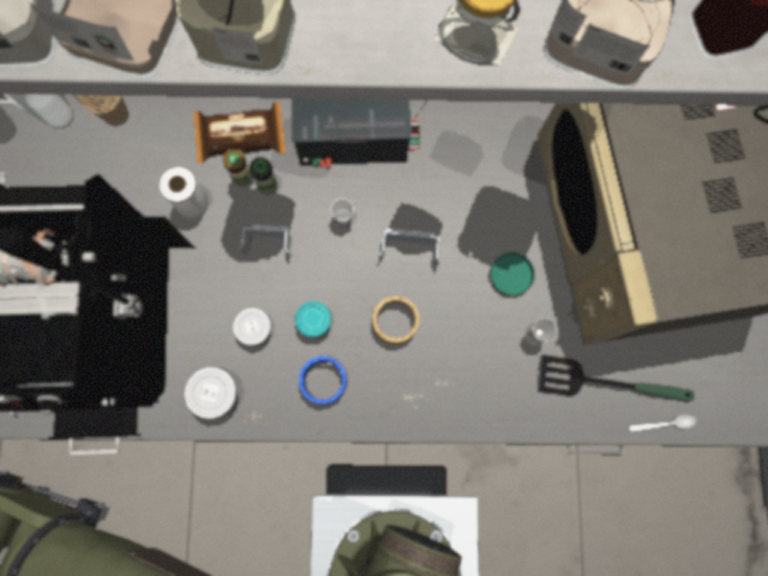

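View pics/side0.png

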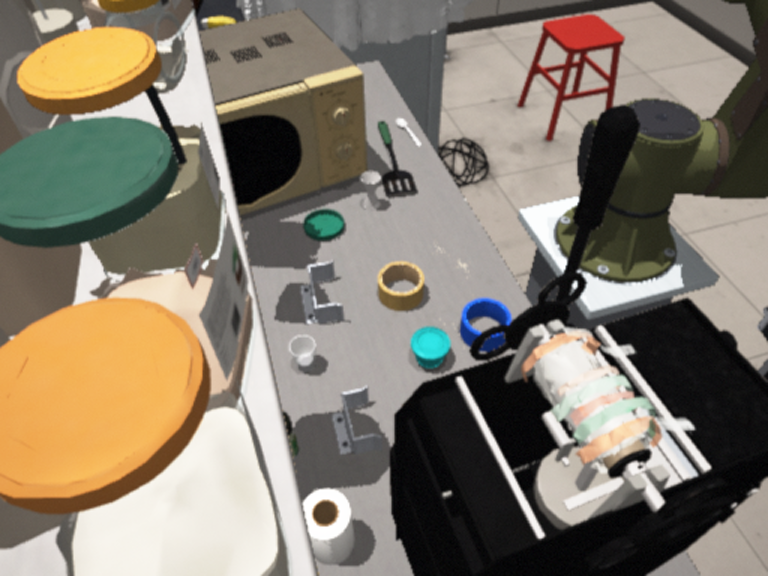

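The two views agree on what is in the scene (pixels in the 1.5x top view).
- **Tape candidates:** tan ring (396,320), blue ring (323,381). The tan one is meant.
- **Cup candidates:** white (252,328), larger white (210,393), turquoise (313,320). The smaller white one is meant.
- **Bays:** narrow at (266,240), wide at (411,245).

I'll measure them and confirm with a crop.

```bash
python3 - <<'E'
from h import *
import pickle
c=pickle.load(open('top0.pkl','rb')); im=c['image']
print('tcp px*1.5',np.array(proj(c,[157,527,205]))*1.5, 'base',np.array(proj(c,[0,0,0]))*1.5)
s=pickle.load(open('side0.pkl','rb')); print('side tcp*1.5',np.array(proj(s,[157,527,205]))*1.5)
hsv=cv2.cvtColor(im,cv2.COLOR_RGB2HSV)
def blob(mask,name,z):
    n,l,st,ce=cv2.connectedComponentsWithStats(mask.astype(np.uint8))
    for i in range(1,n):
        if st[i,4]<150: continue
        cs,_=cv2.findContours((l==i).astype(np.uint8),cv2.RETR_EXTERNAL,cv2.CHAIN_APPROX_NONE)
        pts=cs[0][:,0,:]
        W=np.array([onz(c,u,v,z)[:2] for u,v in pts])
        (x,y),r=cv2.minEnclosingCircle(W.astype(np.float32))
        e=cv2.fitEllipse(W.astype(np.float32))
        if r<90: print(name,'px',(ce[i]*1.5).round(0),'circ',round(x,1),round(y,1),'D',round(2*r,1),'ell',np.round(e[0],1),np.round(e[1],1))
H,S,V=[hsv[:,:,i].astype(int) for i in range(3)]
roi=np.zeros(H.shape,bool); roi[120:292,110:380]=1
blob(roi&(S<25)&(V>165),'white',49)
blob(roi&(H>12)&(H<25)&(S>80)&(V>120),'tan',48)
blob(roi&(H>105)&(H<125)&(S>130),'blue',48)
blob(roi&(H>83)&(H<98)&(S>120),'turq',49)
blob(roi&(H>70)&(H<85)&(S>100),'green',18)
bgr=im[:,:,::-1]
cv2.imwrite('pics/crop1.png',cv2.resize(bgr[120:290,115:300],None,fx=3.5,fy=3.5,interpolation=cv2.INTER_CUBIC)[:600])
cv2.imwrite('pics/crop2.png',cv2.resize(bgr[115:215,150:310],None,fx=5,fy=5,interpolation=cv2.INTER_CUBIC))
E
```

```text
tcp px*1.5 [ 74.14498182 501.01615846] base [393.24752187 577.97340475]
side tcp*1.5 [774.38462284 421.81213846]
white px [180. 191.] circ 751.9 441.2 D 70.3 ell [752.6 443.1] [52.4 61. ]
white px [209. 391.] circ 343.4 356.8 D 99.0 ell [343.6 356.8] [96.2 96.8]
tan px [395. 319.] circ 487.7 1.0 D 92.7 ell [487.7   1.2] [87.3 90.7]
blue px [321. 379.] circ 367.7 141.1 D 90.0 ell [368.  141.2] [86.5 87.7]
turq px [312. 319.] circ 485.7 163.3 D 68.5 ell [485.9 163.4] [64.7 66. ]
green px [511. 274.] circ 590.2 -237.4 D 86.0 ell [ 590.1 -237.4] [80.4 84.1]
```

View pics/crop1.png

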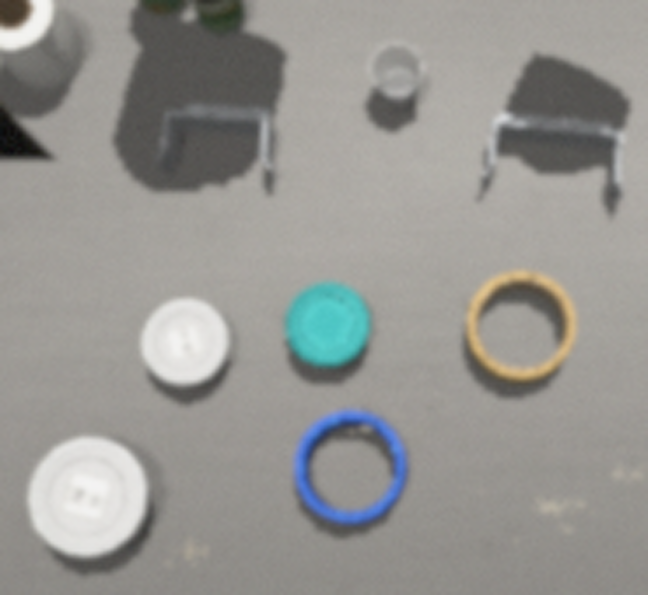

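View pics/crop2.png

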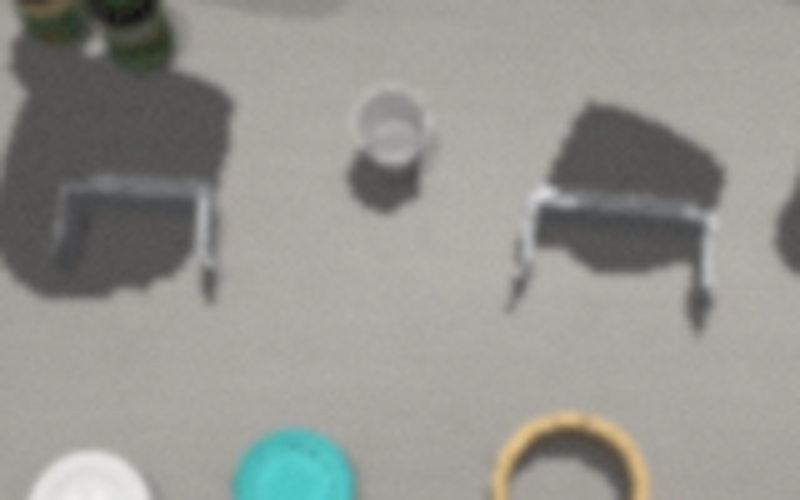

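```bash
python3 - <<'E'
from h import *
import pickle
c=pickle.load(open('top0.pkl','rb')); im=c['image']
bgr=im[:,:,::-1]
a=cv2.resize(bgr[145:180,155:200],None,fx=8.5,fy=8.5*1,interpolation=cv2.INTER_CUBIC)
b=cv2.resize(bgr[145:180,248:298],None,fx=8,fy=8,interpolation=cv2.INTER_CUBIC)
f=lambda i:np.clip(i.astype(float)*1.4,0,255).astype(np.uint8)
A=cv2.resize(bgr[145:182,155:200],None,fx=8,fy=8,interpolation=cv2.INTER_CUBIC)
B=cv2.resize(bgr[145:182,249:299],None,fx=8,fy=8,interpolation=cv2.INTER_CUBIC)
cv2.imwrite('pics/bays.png',f(np.hstack([A,B])))
s=pickle.load(open('side0.pkl','rb'));b=s['image'][:,:,::-1]
cv2.imwrite('pics/sbays.png',f(cv2.resize(b[165:315,190:310],None,fx=4,fy=4,interpolation=cv2.INTER_CUBIC)))
hsv=cv2.cvtColor(im,cv2.COLOR_RGB2HSV);g=cv2.cvtColor(im,cv2.COLOR_RGB2GRAY)
print(g[215,150:186]); print(g[200:236,168])
E
```

```text
[159 157 160 158 165 189 217 225 223 222 223 224 228 236 240 239 234 228
 231 238 239 235 230 228 227 225 226 228 223 204 170 146 146 155 159 162]
[164 164 163 164 174 203 224 226 222 220 223 227 230 231 232 231 233 232
 224 220 225 228 228 228 226 224 227 226 215 176 119  88  83  84  91 114]
```

View pics/bays.png

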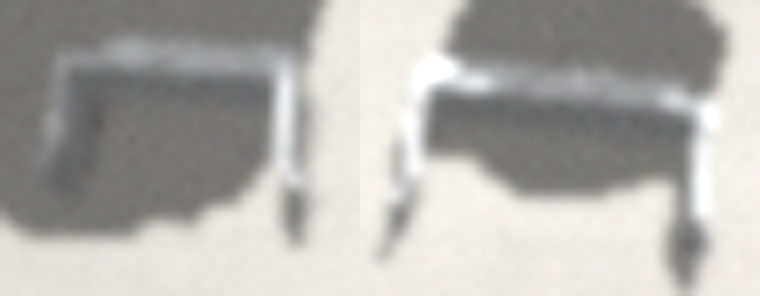

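View pics/sbays.png

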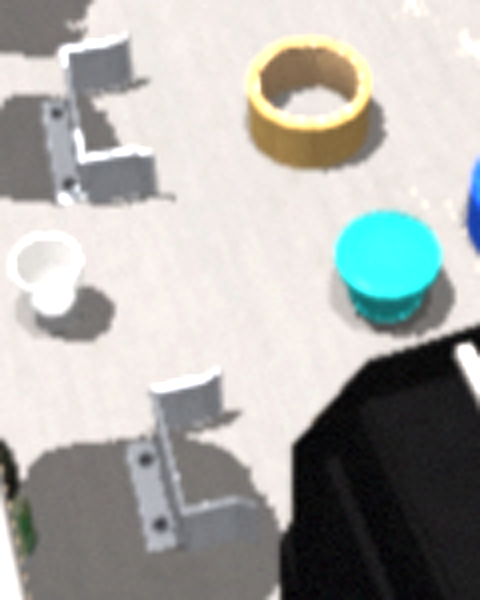

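```bash
python3 - <<'E'
from h import *
import pickle
c=pickle.load(open('top0.pkl','rb'));s=pickle.load(open('side0.pkl','rb'))
S=lambda x,y:onz(s,190+x/4-.375,165+y/4-.375,50)[:2].round(1)
A=lambda x,y:onz(c,155+x/8-.44,145+y/8-.44,50)[:2].round(1)
B=lambda x,y:onz(c,249+(x-360)/8-.44,145+y/8-.44,50)[:2].round(1)
print('side wide',S(65,42),S(128,36),S(82,157),S(153,148))
print('side nar',S(152,385),S(218,372),S(183,512),S(250,500))
print('top nar L',A(65,60),A(50,170),'R',A(287,60),A(287,180))
print('top wide L',B(430,75),B(410,190),'R',B(705,105),B(697,220))
# predicted px in bays.png of a vertical face height at narrow, wide
for P in([600,220],[600,0]):
    print([np.array(proj(c,[*P,z])).round(2) for z in(0,50)])
hsv=cv2.cvtColor(c['image'],cv2.COLOR_RGB2HSV)
m=((hsv[:,:,1]<25)&(hsv[:,:,2]>190)).astype(np.uint8); 
n,l,st,ce=cv2.connectedComponentsWithStats(m)
i=l[215,168]; print(st[i])
m=np.zeros_like(m); g=cv2.cvtColor(c['image'],cv2.COLOR_RGB2GRAY); m[200:236,150:186]=g[200:236,150:186]>195
cs,_=cv2.findContours(m,cv2.RETR_EXTERNAL,cv2.CHAIN_APPROX_NONE)
k=max(cs,key=len)[:,0]; W=np.array([onz(c,u,v,49)[:2] for u,v in k],np.float32); print('cup',cv2.minEnclosingCircle(W),cv2.fitEllipse(W))
m=np.zeros_like(m); sh=cv2.cvtColor(s['image'],cv2.COLOR_RGB2HSV)
m=((sh[:,:,0]>12)&(sh[:,:,0]<25)&(sh[:,:,1]>80)).astype(np.uint8); m[:165]=0;m[210:]=0;m[:,:240]=0;m[:,300:]=0
k=np.argwhere(m)[:,::-1]; print(k.min(0),k.max(0))
# tape from side: leftmost & rightmost of rim
E
```

```text
side wide [655.5 -92.7] [608.6 -84. ] [668.3  21.7] [618.3  29.2]
side nar [667.6 217.1] [625.5 220.6] [671.8 306.6] [631.8 311.2]
top nar L [669.1 306. ] [626.2 309.5] R [670.4 222.5] [623.6 220.7]
top wide L [667.4  20.5] [622.4  27.7] R [657.1 -83.5] [612.3 -80.2]
[array([192.39, 178.62]), array([190.38, 174.7 ])]
[array([263.36, 179.56]), array([263.98, 175.69])]
[155 205  25  24 466]
cup ((472.67333984375, 283.26312255859375), 35.59746551513672) ((472.6484069824219, 282.97705078125), (68.2917251586914, 68.70011138916016), 56.41069412231445)
[252 174] [282 206]
```

```bash
cat >> h.py <<'E'
def tool(): 
    s=readout.read_state(); return np.array(s['eef_pos']),R.from_euler('xyz',s['eef_rot']).as_matrix(),s
def rel(P,yaw):
    """offset to world P in tool axes (m) with no turn; and rotation vector for tool x down, y along +-bay y"""
    p,M,s=tool(); best=None
    for sg in(1,-1):
        x=np.array([0,0,-1.]);y=sg*np.array([-np.sin(yaw),np.cos(yaw),0]);T=np.c_[x,y,np.cross(x,y)]
        w=R.from_matrix(M.T@T).as_rotvec()
        if best is None or np.linalg.norm(w)<np.linalg.norm(best[0]): best=(w,T)
    d=np.array(P)-p
    print('pos',p.round(1),'t',round(s['clock'],2),'F',s['wrist_force'].round(1),'gap',round(s['finger_gap'],1),'j6',s['joints'].round(2))
    print('world d',d.round(1),'tool now (m)',(M.T@d/1000).round(4),'turn',best[0].round(4),'tool after turn (m)',(best[1].T@d/1000).round(4))
E
python3 - <<'E'
from h import *
print(tool()[1].round(3)); rel([405,5,200],np.radians(-6)); rel([405,5,200],np.radians(0))
E
```

```text
[[-0.     0.286  0.958]
 [-0.001  0.958 -0.286]
 [-1.    -0.001 -0.   ]]
pos [157.1 526.9 205. ] t 0.1 F [-0.3 -0.1 -0.9] gap 93.7 j6 [ 1.21  0.3   1.52  0.    1.32 -0.07]
world d [ 247.9 -521.9   -5. ] tool now (m) [ 0.0053 -0.4292  0.3867] turn [-0.1851 -0.0002  0.0009] tool after turn (m) [ 0.005  -0.4931  0.3011]
pos [157.1 526.9 205. ] t 0.1 F [-0.3 -0.1 -0.9] gap 93.7 j6 [ 1.21  0.3   1.52  0.    1.32 -0.07]
world d [ 247.9 -521.9   -5. ] tool now (m) [ 0.0053 -0.4292  0.3867] turn [-2.898e-01 -2.000e-04  9.000e-04] tool after turn (m) [ 0.005  -0.5219  0.2479]
```

apply_moves(plan=[-0.0925,0,0,0,0,0,53,-0.0925,0,0,0,0,0,53,0,0,0,0,-0.041,0.025,53,0,0,0,0,-0.041,0.025,53,0,0,0,0,-0.041,0.025,53])

```text
clock: 0.72
eef_pos: [219.2, 395.4, 205.1]
eef_rot: [-1.966, 1.57, -2.07]
wrist_force: [0.9, 0.9, 0.1]
finger_gap: 50.7
```

apply_moves(plan=[0,0,0,0,-0.041,0.025,53,0,0,0,0,-0.041,0.025,53,0,0,0,0,-0.041,0.025,53,0,0,0,0,-0.041,0.025,53,0,0,0,0,-0.041,0.025,53])

```text
clock: 1.35
eef_pos: [322.1, 178.5, 205.4]
eef_rot: [0.373, 1.571, 0.268]
wrist_force: [0.5, 0.8, 0.6]
finger_gap: 50.4
```

apply_moves(plan=[0,0,0,0,-0.041,0.025,53,0,0,0,0,-0.041,0.025,53,0,0,0,0,-0.041,0.025,53,0,0,0,0,-0.041,0.025,53,0,0,0,0,0,0,53])

```text
clock: 1.98
eef_pos: [404.5, 4.3, 205.1]
eef_rot: [-2.929, 1.57, -3.038]
wrist_force: [-0.3, 0.4, -0.1]
finger_gap: 49.6
```

apply_moves(plan=[0,0,0,0.045,0.005,0,53,0,0,0,0.045,0,0,53,0,0,0,0.045,0,0,53,0,0,0,0.04,0,0,53,0,0,0,0.015,0,0,53])

```text
clock: 2.6
eef_pos: [403.0, 12.2, 13.5]
eef_rot: [-3.132, 1.567, 3.047]
wrist_force: [0.1, 0.1, 0.6]
finger_gap: 49.8
```

```bash
python3 - <<'E'
from h import *
rel([438,6,12],np.radians(-6))
c=grab('top'); b=c['image'][:,:,::-1]
cv2.imwrite('pics/t1.png',cv2.resize(b[120:320,180:340],None,fx=3,fy=3,interpolation=cv2.INTER_CUBIC))
E
```

```text
pos [403.   12.2  13.5] t 2.6 F [0.1 0.1 0.6] gap 49.8 j6 [-0.06  0.27  2.08  0.    0.79 -1.53]
world d [35.  -6.2 -1.5] tool now (m) [ 0.0013 -0.0026  0.0355] turn [ 0.0006 -0.0034  0.    ] tool after turn (m) [ 0.0015 -0.0025  0.0355]
```

View pics/t1.png

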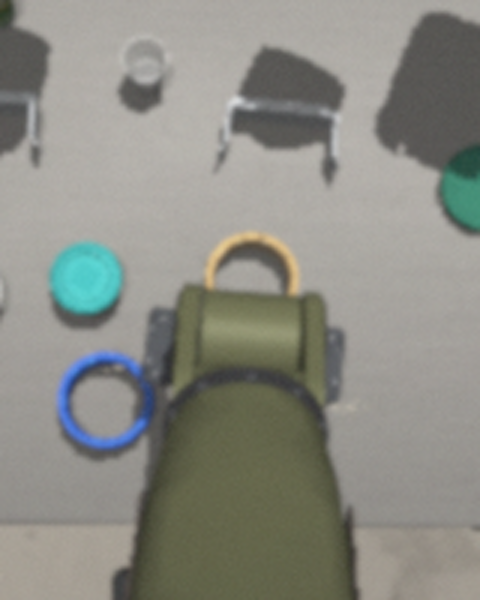

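apply_moves(plan=[0,0,0,0.001,-0.002,0.015,53,0,0,0,0,0,0.015,53,0,0,0,0,0,0.008,53,0,0,0,0,-0.002,0.008,53,0,0,0,0,-0.002,0.008,53])

```text
clock: 3.28
eef_pos: [458.1, -0.4, 14.7]
eef_rot: [-0.122, 1.571, -0.227]
wrist_force: [-0.4, 1.0, 1.1]
finger_gap: 49.7
```

apply_moves(plan=[0,0,0,0,-0.002,0.008,53,0,0,0,0,-0.002,0.008,53,0,0,0,0,-0.002,0.008,53,0,0,0,0,-0.002,0.008,53,0,0,0,0,-0.002,0.006,53])

```text
clock: 3.9
eef_pos: [494.9, -14.4, 14.4]
eef_rot: [2.341, 1.571, 2.236]
wrist_force: [-1.4, 0.2, 0.3]
finger_gap: 49.7
```

```bash
cat >> h.py <<'E'
def bayc(P,o,yaw):
    d=np.array(P[:2])-np.array(o); c,s=np.cos(yaw),np.sin(yaw); return (d@[c,s]).round(1),(d@[-s,c]).round(1)
WB=([662,-32],np.radians(-6)); NB=([669,263],np.radians(-1))
E
python3 - <<'E'
from h import *
p=tool()[0]; print(p,bayc(p,*WB), tool()[2]['wrist_force'])
for n in('top','side'):
    c=grab(n); b=c['image'][:,:,::-1]
    r=b[130:230,220:320] if n=='top' else b[150:270,190:310]
    cv2.imwrite(f'pics/{n}2.png',cv2.resize(r,None,fx=5,fy=5,interpolation=cv2.INTER_CUBIC))
E
```

```text
[494.87106731 -14.35158471  14.41245477] (np.float64(-168.1), np.float64(0.1)) [-1.37183637  0.1971176   0.33649857]
```

View pics/top2.png

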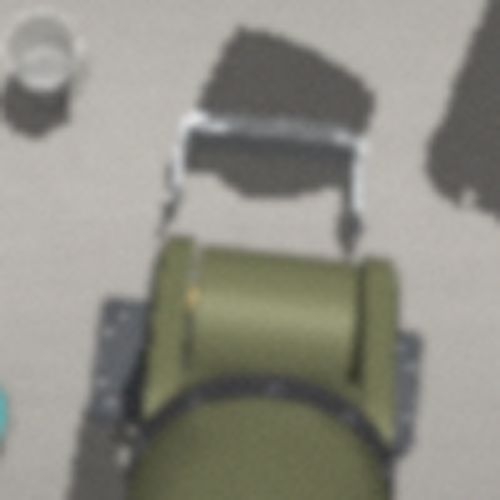

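View pics/side2.png

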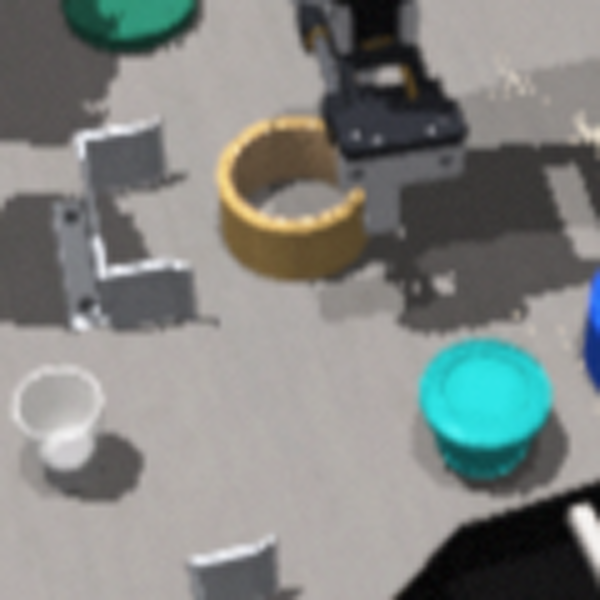

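```bash
python3 - <<'E'
from h import *
c=cams.camera('side'); im=c['image']
q=lambda x,y,z:onz(c,190+x/5-.4,150+y/5-.4,z)[:2].round(1)
hs=cv2.cvtColor(im,cv2.COLOR_RGB2HSV)
m=((hs[:,:,0]>10)&(hs[:,:,0]<25)&(hs[:,:,1]>80)&(hs[:,:,2]>80)).astype(np.uint8); m[:170]=0;m[210:]=0;m[:,:230]=0;m[:,266:]=0
ks=cv2.findContours(m,cv2.RETR_EXTERNAL,cv2.CHAIN_APPROX_NONE)[0]; k=max(ks,key=len)[:,0]
# upper-left outer rim pixels (z=48)
pts=[p for p in k if p[1]<188 and p[0]<256]
W=np.array([onz(c,u,v,48)[:2] for u,v in pts]);
A=np.c_[2*W,np.ones(len(W))]; x=np.linalg.lstsq(A,(W**2).sum(1),rcond=None)[0]; print('tape fit',x[:2],'R',np.sqrt(x[2]+x[0]**2+x[1]**2),bayc(x[:2],*WB),len(W))
# fixed R
from scipy.optimize import least_squares
r=least_squares(lambda p:np.hypot(*(W-p).T)-46,x[:2]);print(r.x,bayc(r.x,*WB))
for n,p in dict(farback=(82,138),farend=(160,122),nearback=(100,270),nearend=(188,262)).items(): print(n,q(*p,50),bayc(q(*p,50),*WB))
E
```

```text
tape fit [548.75949202 -38.93975288] R 29.418783755960504 (np.float64(-111.9), np.float64(-18.7)) 47
[548.48283108 -40.05365386] (np.float64(-112.1), np.float64(-19.9))
farback [657.  -84.1] (np.float64(0.5), np.float64(-52.3))
farend [609.  -82.5] (np.float64(-47.4), np.float64(-55.8))
nearback [669.5  20.2] (np.float64(2.0), np.float64(52.7))
nearend [620.5  29.9] (np.float64(-47.7), np.float64(57.2))
```

```bash
python3 - <<'E'
from h import *
c=cams.camera('side')
q=lambda x,y,z:onz(c,190+x/5-.4,150+y/5-.4,z)[:2].round(1)
W=np.array([q(*p,48) for p in[(219,185),(230,148),(255,122),(290,115),(222,200),(240,222),(280,236),(320,230),(355,208)]])
from scipy.optimize import least_squares
r=least_squares(lambda p:np.hypot(*(W-p).T)-46.5,[550,-20]);print(r.x,bayc(r.x,*WB),r.fun.round(1))
E
```

```text
[543.51375662 -18.42192753] (np.float64(-119.3), np.float64(1.1)) [-1.7 -2.4  2.7  2.1 -0.1  1.9  2.5  0.4 -1.2]
```

apply_moves(plan=[0,0,0,0,0,0.01,53,0,0,0,0,0,0.01,53,0,0,0,0,0,0.01,53,0,0,0,0,0,0.01,53,0,0,0,0,0,0.01,53])

```text
clock: 4.72
eef_pos: [544.8, -19.5, 14.4]
eef_rot: [2.943, 1.571, 2.838]
wrist_force: [-1.4, 0.7, 0.6]
finger_gap: 49.9
```

apply_moves(plan=[0,0,0,0,0,0.006,53,0,0,0,0,0,0.004,53,0,0,0,0,0,0.003,53,0,0,0,0,0,0.002,53,0,0,0,0,0,0,53])

```text
clock: 5.35
eef_pos: [559.1, -21.0, 14.5]
eef_rot: [0.082, 1.571, -0.022]
wrist_force: [-0.9, 0.6, -0.4]
finger_gap: 49.6
```

```bash
python3 - <<'E'
from h import *
p,M,s=tool(); print(p,bayc(p,*WB), s['wrist_force'])
c=grab('side'); b=c['image'][:,:,::-1]
r=b[150:270,190:310]
cv2.imwrite(f'pics/side3.png',cv2.resize(r,None,fx=5,fy=5,interpolation=cv2.INTER_CUBIC))
E
```

```text
[559.09914153 -20.98366904  14.46157902] (np.float64(-103.5), np.float64(0.2)) [-0.88229597  0.56896691 -0.38495471]
```

View pics/side3.png

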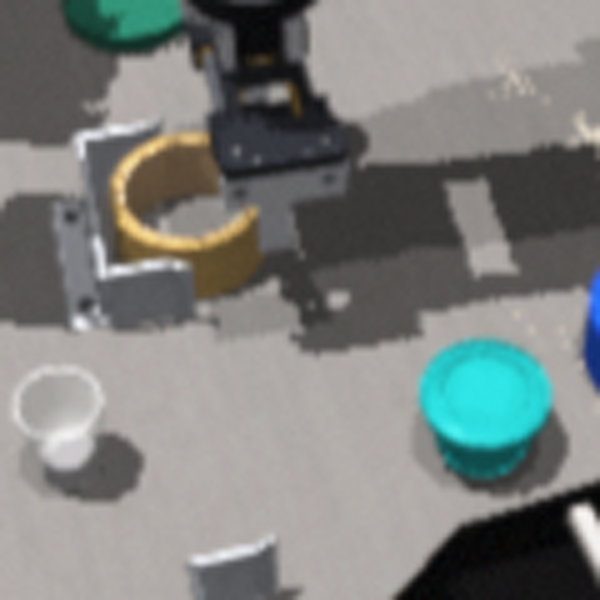

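The tape is between the side walls, about 8 mm short of the back wall. I'll creep forward until the force rises.

apply_moves(plan=[0,0,0,0,0,0.002,53,0,0,0,0,0,0.002,53,0,0,0,0,0,0.0015,53,0,0,0,0,0,0.001,53,0,0,0,0,0,0,53])

```text
clock: 6.02
eef_pos: [565.6, -21.7, 14.5]
eef_rot: [-0.037, 1.571, -0.142]
wrist_force: [-0.7, 0.1, -0.6]
finger_gap: 50.1
```

apply_moves(plan=[0,0,0,0,0,0.001,53,0,0,0,0,0,0.001,53,0,0,0,0,0,0,53])

```text
clock: 6.4
eef_pos: [567.6, -21.9, 14.4]
eef_rot: [-0.059, 1.571, -0.164]
wrist_force: [-0.3, 0.4, 0.0]
finger_gap: 49.9
```

apply_moves(plan=[0,0,0,0,0,0.001,53,0,0,0,0,0,0.001,53,0,0,0,0,0,0,53])

```text
clock: 6.78
eef_pos: [569.5, -22.1, 14.4]
eef_rot: [-2.975, 1.571, -3.08]
wrist_force: [-1.1, 0.2, 0.9]
finger_gap: 49.9
```

apply_moves(plan=[0,0,0,0,0,0.001,53,0,0,0,0,0,0.001,53,0,0,0,0,0,0,53])

```text
clock: 7.15
eef_pos: [570.0, -22.1, 14.2]
eef_rot: [-3.126, 1.567, 3.053]
wrist_force: [-12.1, 1.8, 7.3]
finger_gap: 49.6
```

The force jumped to 12 N and the tip stalled, so the tape is touching the back wall. Backing off and lifting.

apply_moves(plan=[0,0,0,0,0,-0.002,53,0,0,0,0,0,-0.02,53,0,0,0,0,0,-0.03,53,0,0,0,-0.04,0,-0.02,53,0,0,0,-0.05,0,-0.02,53])

```text
clock: 7.78
eef_pos: [479.0, -12.6, 105.0]
eef_rot: [3.135, 1.57, 3.03]
wrist_force: [0.6, 0.8, 0.9]
finger_gap: 49.9
```

apply_moves(plan=[0,0,0,-0.045,0,-0.03,53,0,0,0,-0.015,0,-0.045,53,0,0,0,0,0,0,53])

```text
clock: 8.15
eef_pos: [404.6, -4.7, 166.1]
eef_rot: [0.009, 1.567, -0.096]
wrist_force: [0.9, -0.5, -0.6]
finger_gap: 50.2
```

```bash
python3 - <<'E'
from h import *
rel([380,285,160],np.radians(-1))
for n in('top','side'):
    c=grab(n); b=c['image'][:,:,::-1]
    r=b[130:230,140:300] if n=='top' else b[150:300,190:310]
    cv2.imwrite(f'pics/{n}4.png',cv2.resize(r,None,fx=4,fy=4,interpolation=cv2.INTER_CUBIC))
E
```

```text
pos [404.6  -4.7 166.1] t 8.15 F [ 0.9 -0.5 -0.6] gap 50.2 j6 [-0.1   0.01  1.95  0.    1.18 -1.57]
world d [-24.6 289.7  -6.1] tool now (m) [ 0.0059  0.2855 -0.0548] turn [-0.0872  0.0039  0.0001] tool after turn (m) [ 0.0061  0.2892 -0.0297]
```

View pics/side4.png

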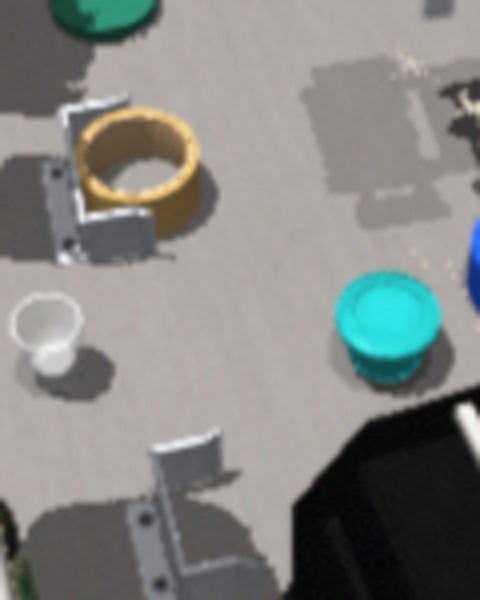

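View pics/top4.png

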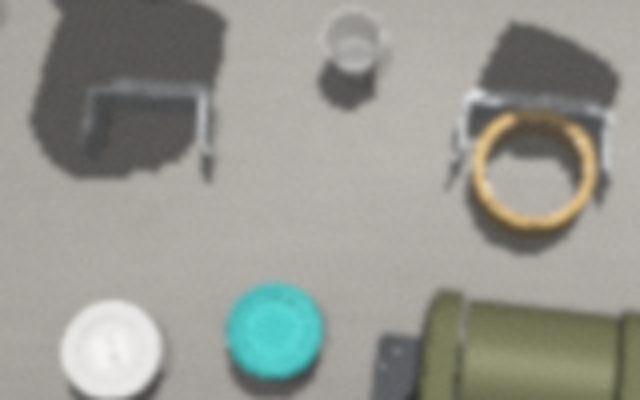

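```bash
cat >> h.py <<'E'
def tapepos():
    c=cams.camera('top'); h=cv2.cvtColor(c['image'],cv2.COLOR_RGB2HSV)
    m=((h[:,:,0]>12)&(h[:,:,0]<25)&(h[:,:,1]>80)&(h[:,:,2]>120)).astype(np.uint8); m[:140]=0;m[230:]=0;m[:,:240]=0;m[:,310:]=0
    k=max(cv2.findContours(m,cv2.RETR_EXTERNAL,cv2.CHAIN_APPROX_NONE)[0],key=len)[:,0]
    W=np.array([onz(c,u,v,48)[:2] for u,v in k],np.float32); (x,y),r=cv2.minEnclosingCircle(W); return x,y,2*r
E
python3 - <<'E'
from h import *
t=tapepos(); print(t,bayc(t,*WB))
c=cams.camera('top'); b=c['image'][:,:,::-1]
cv2.imwrite('pics/t5.png',cv2.resize(b[143:195,245:305],None,fx=10,fy=10,interpolation=cv2.INTER_CUBIC))
E
```

```text
(613.3745727539062, -27.40457534790039, 94.79911804199219) (np.float64(-48.8), np.float64(-0.5))
```

View pics/t5.png

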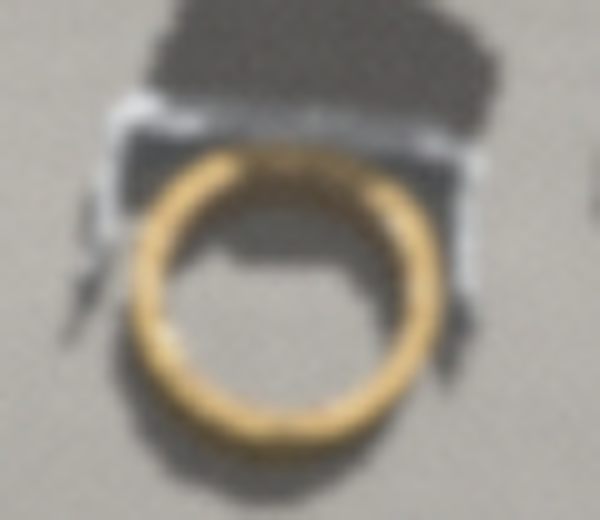

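```bash
python3 - <<'E'
from h import *
c=cams.camera('side'); b=c['image'][:,:,::-1]
cv2.imwrite('pics/s5.png',cv2.resize(b[170:240,195:250],None,fx=8,fy=8,interpolation=cv2.INTER_CUBIC))
E
```

```text
(no output)
```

View pics/s5.png

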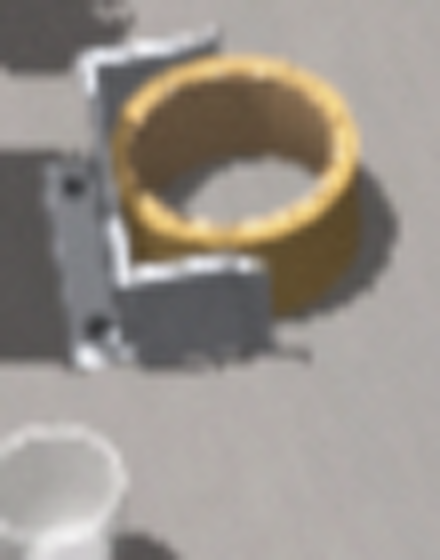

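apply_moves(plan=[-0.087,0,0,0,0,0,45,0,0,0,0,0.048,-0.003,45,0,0,0,0,0.048,-0.003,45,0,0,0,0,0.048,-0.003,45,0,0,0,0,0.048,-0.003,45])

```text
clock: 9.02
eef_pos: [396.9, 189.0, 163.8]
eef_rot: [-2.717, 1.57, -2.735]
wrist_force: [1.0, -0.4, 0.4]
finger_gap: 42.4
```

apply_moves(plan=[0,0,0,0,0.048,-0.003,45,0,0,0,0,0.048,-0.002,45,0,0,0,0,0,0,45,0,0,0,0,0,0,45])

```text
clock: 9.52
eef_pos: [393.6, 283.1, 163.6]
eef_rot: [-2.478, 1.569, -2.496]
wrist_force: [0.2, -0.5, 0.5]
finger_gap: 42.4
```

```bash
python3 - <<'E'
from h import *
rel([400,284,16],np.radians(-1)); p=tool()[0]; print(bayc(p,*NB),bayc([472.7,283.1],*NB))
E
```

```text
pos [393.6 283.1 163.6] t 9.53 F [ 0.2 -0.5  0.5] gap 42.4 j6 [ 0.55  0.2   1.75 -0.    1.19 -1.01]
world d [   6.4    0.9 -147.6] tool now (m) [0.1476 0.0012 0.0066] turn [-0.     -0.0012  0.001 ] tool after turn (m) [0.1476 0.001  0.0064]
(np.float64(-275.7), np.float64(15.3)) (np.float64(-196.6), np.float64(16.7))
```

apply_moves(plan=[0,0,0,0.045,0.001,0,45,0,0,0,0.045,0,0,45,0,0,0,0.035,0,0,45,0,0,0,0.02,0,0,45,0,0,0,0,0,0.01,45])

```text
clock: 10.15
eef_pos: [403.3, 283.0, 18.4]
eef_rot: [-2.568, 1.568, -2.586]
wrist_force: [0.4, 0.0, 0.9]
finger_gap: 42.0
```

apply_moves(plan=[0,0,0,0,0,0.015,45,0,0,0,0,0,0.008,45,0,0,0,0,0,0.007,45,0,0,0,0,-0.001,0.006,45,0,0,0,0,-0.001,0.006,45])

```text
clock: 10.78
eef_pos: [445.7, 281.5, 19.5]
eef_rot: [-2.918, 1.571, -2.936]
wrist_force: [-1.0, -0.5, 0.3]
finger_gap: 42.6
```

```bash
python3 - <<'E'
from h import *
p=tool()[0]; print(p,bayc(p,*NB))
for n in('top','side'):
    c=grab(n); b=c['image'][:,:,::-1]
    r=b[140:260,130:270] if n=='top' else b[180:320,190:310]
    cv2.imwrite(f'pics/{n}6.png',cv2.resize(r,None,fx=4,fy=4,interpolation=cv2.INTER_CUBIC))
E
```

```text
[445.72783291 281.4518751   19.51322398] (np.float64(-223.6), np.float64(14.6))
```

View pics/side6.png

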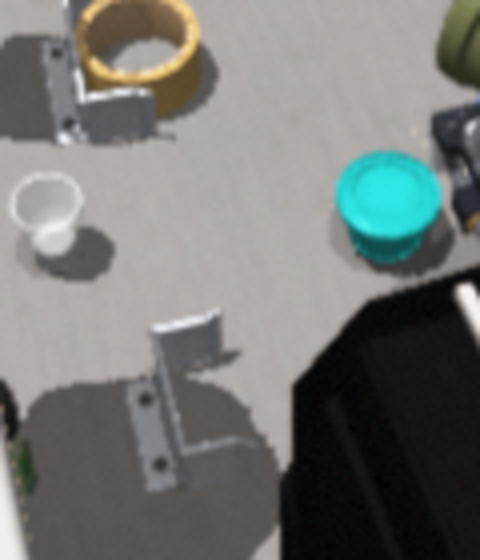

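View pics/top6.png

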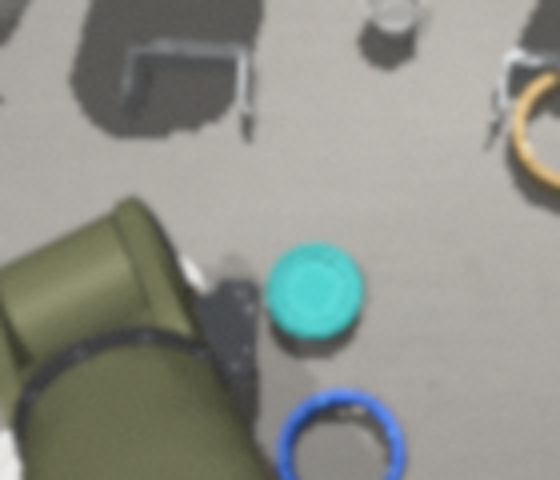

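apply_moves(plan=[0,0,0,0,-0.0015,0.008,45,0,0,0,0,-0.0015,0.008,45,0,0,0,0,-0.0015,0.008,45,0,0,0,0,-0.0015,0.008,45,0,0,0,0,-0.0015,0.008,45])

```text
clock: 11.5
eef_pos: [485.9, 273.2, 19.4]
eef_rot: [-0.272, 1.571, -0.29]
wrist_force: [-1.0, 0.2, 0.8]
finger_gap: 42.5
```

apply_moves(plan=[0,0,0,0,-0.0015,0.008,45,0,0,0,0,-0.0015,0.008,45,0,0,0,0,-0.0015,0.008,45,0,0,0,0,-0.001,0.008,45,0,0,0,0,-0.001,0.008,45])

```text
clock: 12.12
eef_pos: [525.8, 266.0, 19.4]
eef_rot: [-2.274, 1.571, -2.291]
wrist_force: [-0.3, 0.2, -0.4]
finger_gap: 42.1
```

```bash
python3 - <<'E'
from h import *
p=tool()[0]; print(p,bayc(p,*NB))
for n in('top','side'):
    c=grab(n); b=c['image'][:,:,::-1]
    r=b[140:260,130:270] if n=='top' else b[230:320,210:310]
    cv2.imwrite(f'pics/{n}7.png',cv2.resize(r,None,fx=5,fy=5,interpolation=cv2.INTER_CUBIC)[:600])
E
```

```text
[525.76345745 265.98435069  19.42510127] (np.float64(-143.3), np.float64(0.5))
```

View pics/side7.png

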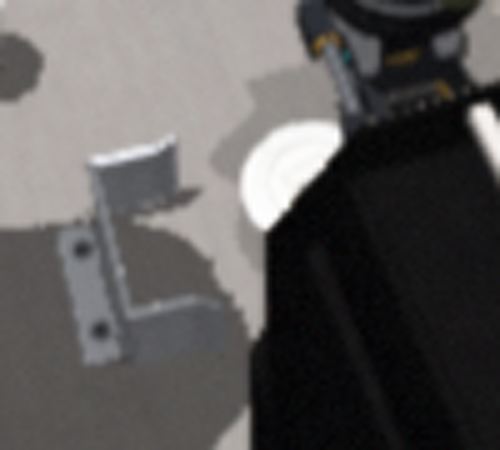

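View pics/top7.png

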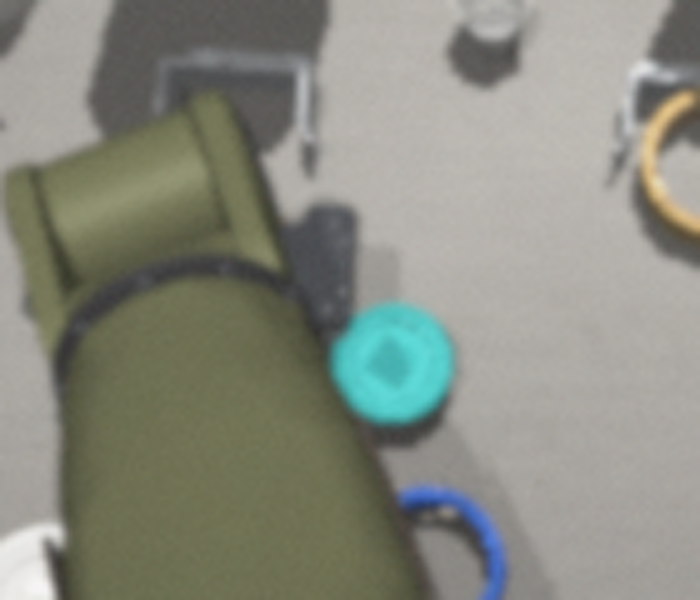

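```bash
python3 - <<'E'
from h import *
from scipy.optimize import least_squares
c=cams.camera('side')
q=lambda x,y,z:onz(c,210+x/5-.4,230+y/5-.4,z)[:2].round(1)
W=np.array([q(*p,48) for p in[(242,185),(246,160),(262,137),(285,124),(305,121),(325,123),(249,212),(265,231)]])
r=least_squares(lambda p:np.hypot(*(W-p).T)-36.5,[562,266]);print('cup',r.x,bayc(r.x,*NB),r.fun.round(1))
for n,p in dict(farback=(97,162),farend=(175,140),nearback=(130,312),nearend=(195,297),lip=(218,305)).items(): print(n,q(*p,50),bayc(q(*p,50),*NB))
E
```

```text
cup [564.88393586 264.69708775] (np.float64(-104.1), np.float64(-0.1)) [-0.5 -0.   0.6  0.6 -0.2 -1.1 -0.2 -0.2]
farback [665.1 221.3] (np.float64(-3.2), np.float64(-41.8))
farend [624.3 220.9] (np.float64(-44.0), np.float64(-42.9))
nearback [670.9 305.2] (np.float64(1.2), np.float64(42.2))
nearend [639.3 307.1] (np.float64(-30.5), np.float64(43.6))
lip [630.1 314.3] (np.float64(-39.8), np.float64(50.6))
```

apply_moves(plan=[0,0,0,0,0,0.009,45,0,0,0,0,0,0.009,45,0,0,0,0,0,0.009,45,0,0,0,0,0,0.009,45,0,0,0,0,0,0.006,45])

```text
clock: 12.9
eef_pos: [567.8, 265.3, 19.3]
eef_rot: [-2.543, 1.571, -2.561]
wrist_force: [-0.3, -0.6, -0.6]
finger_gap: 42.5
```

apply_moves(plan=[0,0,0,0,0,0.004,45,0,0,0,0,0,0.004,45,0,0,0,0,0,0.003,45,0,0,0,0,0,0,45])

```text
clock: 13.4
eef_pos: [578.3, 265.1, 19.4]
eef_rot: [0.154, 1.571, 0.136]
wrist_force: [0.5, 0.4, -0.7]
finger_gap: 42.2
```

```bash
python3 - <<'E'
from h import *
p=tool()[0]; print(p,bayc(p,*NB))
c=grab('side'); b=c['image'][:,:,::-1]
cv2.imwrite('pics/s8.png',cv2.resize(b[230:320,210:310],None,fx=5,fy=5,interpolation=cv2.INTER_CUBIC))
E
```

```text
[578.32866344 265.12830517  19.42999316] (np.float64(-90.7), np.float64(0.5))
```

View pics/s8.png

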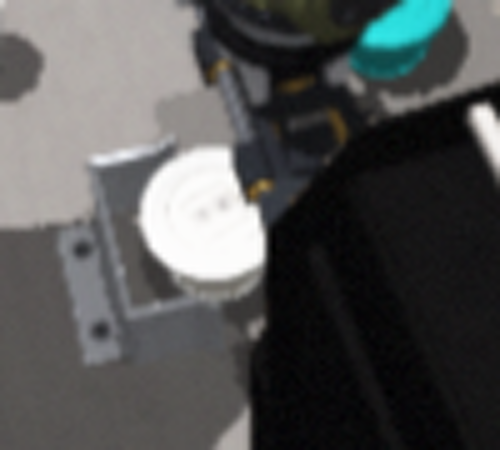

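The cup is upright and entering the narrow bay centrally, with about 15 mm left. Creeping on.

apply_moves(plan=[0,0,0,0,0,0.003,45,0,0,0,0,0,0.003,45,0,0,0,0,0,0.002,45,0,0,0,0,0,0.001,45,0,0,0,0,0,0,45])

```text
clock: 14.08
eef_pos: [587.3, 264.9, 19.4]
eef_rot: [-1.993, 1.571, -2.011]
wrist_force: [0.7, -0.9, 0.4]
finger_gap: 42.3
```

apply_moves(plan=[0,0,0,0,0,0.001,45,0,0,0,0,0,0.001,45,0,0,0,0,0,0,45])

```text
clock: 14.45
eef_pos: [589.3, 264.9, 19.4]
eef_rot: [0.099, 1.571, 0.081]
wrist_force: [-0.4, 0.2, 0.7]
finger_gap: 42.0
```

apply_moves(plan=[0,0,0,0,0,0.001,45,0,0,0,0,0,0.001,45,0,0,0,0,0,0,45])

```text
clock: 14.82
eef_pos: [591.3, 264.9, 19.4]
eef_rot: [-0.199, 1.571, -0.217]
wrist_force: [-0.7, -0.3, -0.7]
finger_gap: 42.6
```

apply_moves(plan=[0,0,0,0,0,0.001,45,0,0,0,0,0,0.001,45,0,0,0,0,0,0,45])

```text
clock: 15.2
eef_pos: [593.3, 264.9, 19.4]
eef_rot: [0.0, 1.571, -0.017]
wrist_force: [0.3, 0.8, -0.8]
finger_gap: 42.4
```

apply_moves(plan=[0,0,0,0,0,0.001,45,0,0,0,0,0,0,45])

```text
clock: 15.45
eef_pos: [594.3, 264.8, 19.4]
eef_rot: [0.835, 1.571, 0.817]
wrist_force: [-0.8, -0.3, -0.0]
finger_gap: 42.6
```

apply_moves(plan=[0,0,0,0,0,0.001,45,0,0,0,0,0,0,45])

```text
clock: 15.7
eef_pos: [595.1, 264.9, 19.4]
eef_rot: [-2.948, 1.57, -2.966]
wrist_force: [-1.3, -0.8, -0.4]
finger_gap: 42.6
```

apply_moves(plan=[0,0,0,0,0,0.001,45,0,0,0,0,0,0,45])

```text
clock: 15.95
eef_pos: [595.7, 264.9, 19.3]
eef_rot: [-3.006, 1.57, -3.024]
wrist_force: [-6.1, -0.1, 1.7]
finger_gap: 42.6
```

apply_moves(plan=[0,0,0,0,0,0.0005,45,0,0,0,0,0,0,45])

```text
clock: 16.2
eef_pos: [596.0, 265.0, 19.3]
eef_rot: [-3.017, 1.569, -3.035]
wrist_force: [-8.3, 0.3, 2.5]
finger_gap: 42.3
```

apply_moves(plan=[0,0,0,0,0,-0.002,45,0,0,0,0,0,-0.02,45,0,0,0,0,0,-0.03,45,0,0,0,-0.04,0,-0.02,45,0,0,0,-0.05,0,-0.02,45])

```text
clock: 16.82
eef_pos: [503.9, 266.2, 110.0]
eef_rot: [-2.485, 1.57, -2.503]
wrist_force: [0.1, -0.1, 0.9]
finger_gap: 42.1
```

apply_moves(plan=[0,0,0,-0.04,-0.01,-0.04,45,0,0,0,0,-0.03,-0.05,45,0,0,0,0,-0.03,-0.04,45,0,0,0,0,0,0,45])

```text
clock: 17.32
eef_pos: [372.1, 197.7, 150.0]
eef_rot: [0.227, 1.569, 0.209]
wrist_force: [0.6, 1.1, 0.3]
finger_gap: 42.3
```

```bash
python3 - <<'E'
from h import *
s=readout.read_state(); print(s['eef_pos'],s['wrist_force'],s['clock'])
t=tapepos(); print(t,bayc(t,*WB))
c=grab('top'); b=c['image'][:,:,::-1]
cv2.imwrite('pics/t9.png',cv2.resize(b,(768,576),interpolation=cv2.INTER_CUBIC))
d=grab('side'); e=d['image'][:,:,::-1]
A=cv2.resize(b[140:190,145:205],None,fx=6,fy=6,interpolation=cv2.INTER_CUBIC); B=cv2.resize(e[240:315,210:270],None,fx=6,fy=6,interpolation=cv2.INTER_CUBIC)
A=cv2.copyMakeBorder(A,0,B.shape[0]-A.shape[0],0,0,cv2.BORDER_CONSTANT)
cv2.imwrite('pics/c9.png',np.hstack([A,B]))
g=cv2.cvtColor(c['image'],cv2.COLOR_RGB2GRAY);m=np.zeros_like(g); m[140:190,150:200]=g[140:190,150:200]>185
k=max(cv2.findContours(m,cv2.RETR_EXTERNAL,cv2.CHAIN_APPROX_NONE)[0],key=len)[:,0]; W=np.array([onz(c,u,v,49)[:2] for u,v in k],np.float32); x=cv2.fitEllipse(W); print('cup',x,bayc(x[0],*NB))
E
```

```text
[372.08909242 197.73023615 149.96843634] [0.55019952 1.14096271 0.30668229] 17.325
(613.2274780273438, -27.081518173217773, 94.77068328857422) (np.float64(-49.0), np.float64(-0.2))
cup ((630.1752319335938, 262.84613037109375), (67.74404907226562, 69.14524841308594), 18.444459915161133) (np.float64(-38.8), np.float64(-0.8))
```

View pics/t9.png

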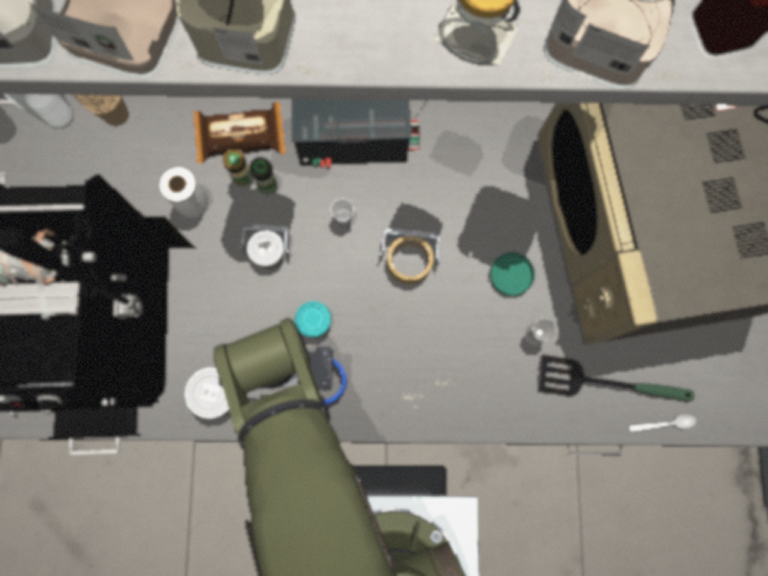

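View pics/c9.png

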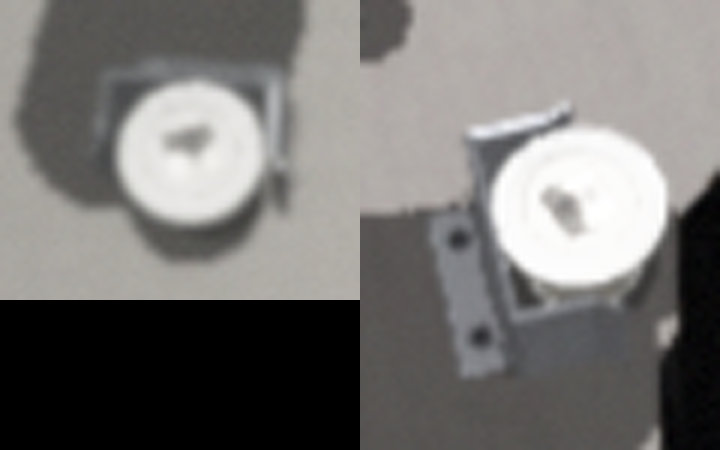

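Both are seated, and the glass, measure and green lid have not moved. Handing in.

```bash
python3 -c "
from cell import ticket; print(ticket.sign_off())"
```

```text
the job is handed in; nothing more can be done
None
```

I pushed the tan tape into the wide bay first, then the smaller white cup into the narrow bay, and handed the job in at about 17 s of the 53 s allowed. Both were pushed upright with the two part-open fingers, never gripped.

- **Tape:** the push ended with the fingers stalled at 12 N. In both views the rim then sat right at the back wall, within 1 mm of centre.
- **Cup:** the push ended with the fingers stalling at 8 N. The lid was then at the back wall, within 1 mm of centre.
- **Left alone:** the last top view showed the glass, steel measure and green lid where they started. The turquoise cup was also in place. The arm partly covered the larger white cup and the blue ring, so I could only confirm what showed of them. The gripper was clear of everything, with about 1 N at the wrist.

**Disagreement:** the top camera placed both centres slightly short of home, the tape at x = -49 mm instead of -46 and the cup at -38.8 mm instead of -37. I put this down to the roughly 2 mm calibration and my estimate of the back wall position, because the force stalls and the side views showed contact.

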